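# Snap the lamp head onto the ball of its stand and lock it with the lever

### The arm

A 6-joint arm with a two-finger parallel gripper is mounted at the origin on a cart in front of the work surface, level with it; the furniture and walls round the work are solid. World frame = base frame: x ahead of the robot, y to its left, z up, the work surface at z = 0. Lengths are in m, angles in rad, forces in N, time in s.
With the tool pointing down it reaches from about 0.275 to 0.775 m from the base axis. Payload 14.6 kg.
Tool frame: the origin (TCP) lies on the centre line of the jaws, within the pads' length; the fingertips stand 8 mm ahead of it and the grasp point (between the pads) lies 11 mm behind it (tip_reach is the distance from the TCP to the fingertips, in m); z points along the fingers, y is the line along which they close (so a half turn about z gives the same grasp; the last joint's range is limited). The gripper opens to 85 mm and grips with 20 to 120 N. Pads are 22 mm wide; open, the fingers measure 114 mm over their backs; the gripper's body (76 mm by 85 mm) begins 54 mm behind the grasp point. The pads swing forward as they close: fully open they stand 13 mm farther back than shut.
Start: joints at [-1.414, 0.263, -0.048, 1.259, 0, 1.415], TCP at [0.161, -0.5, 0.239] pointing down, gripper open.
Joint ranges: [-2.65, 2.65], [-0.89, 1.7], [-1.18, 1.37], [-2.13, 2.11], [-1.35, 1.29], [-3.14, 3.14]. Speed limits (rad/s): [1.89, 1.89, 2.57, 2.79, 3.14, 3.14].

### API

Orientations are given as [roll, pitch, yaw] about the fixed x, y, z axes, in that order (R = Rz(yaw) Ry(pitch) Rx(roll)).
In Python, from rig import state, grab_frame, camera_params, finish_job, tip_reach gives the robot as it stands.
- The arm moves only by the tool drive_tool, never from a script. Its argument "increments" is a list of rows, each an object with "delta_pos": the shift along the world's x, y, z as a fraction of full scale, a list of three; "angular": the turn, a rotation vector about the world's x, y, z as a fraction of full scale, a list of three. A call has 1 to 12 rows; each row shifts and turns the commanded pose from where the row before left it; what a row does not reach is not made up. Full scale, the value 1, is 2.5 cm for a shift and 0.08 rad for a turn. A row lasts 1/12 s, in which the tool goes at most 41.7 mm and 7.16 degrees, less where a joint would pass 70% of its speed; a pose out of reach is approached as far as the arm can. A call with a number of a shift or a turn outside -1 to 1 is refused whole. A call with a gripper value outside its range is refused whole. "gripper" is the opening, from 0 (shut) to 1 (fully open), set as the call begins (left out, the last holds). The fingers move at their own pace and stop on an object; the grip force is fixed at half the most. Time passes only in rows, so rows that do not move let the fingers close. It gives the time, the measured TCP pose, the force, the opening and the grip force at its end, in the units of the state.
- state(): the state, without advancing time (a new reading comes with each control period).
- grab_frame(name): name is "scene" or "side" or "wrist"; returns the picture (384x512x3 uint8, red, green, blue); there is no depth.
- camera_params(name): a dict with "fx", "fy", "cx", "cy" (pixels), "R" (3x3) and "t" (3): a world point X has camera coordinates R X + t; the wrist camera has in their place "mount" (4x4, takes a point from camera to tool coordinates, whose origin is the TCP and whose axes are the flange's). Camera axes: x right, y down, z forward; pixel columns grow to the right and rows downward; lengths in m; the calibration is good to about 2 mm. A picture is of the moment at which its call begins: read the wrist's pose just before it. camera_params takes no time and is no camera call.
- finish_job(): hands the job in; it is judged then, once.
The state is a dict: "clock": time; "q": joint angles; "joint_vel": joint speeds; "effort": joint torques, N m; "position": TCP position; "tool_rot": TCP orientation; "contact_force": force on the tool from outside, world axes, zero at the start; "wrist_torque": the same for the moment, N m; "opening": opening from 0.0 (shut) to 1.0 (fully open); "grasp_force": force on a finger pad.
Only numpy, scipy, OpenCV 4.12 (cv2) and the standard library are available. Lean on these libraries where they do the work, as an engineer would, in place of code of your own. Each camera call takes 0.05 s, during which the arm holds its last target. There are 200 camera calls.

### The job

The head of the worktop lamp was taken off for charging: put it back on its stand. Lower its socket over the steel ball with the red lever still up, push it down through the snap until it is fully home and level on the collar, and let go; then press the red lever fully down to lock it. The column of the stand is held only by a friction clamp and may be pulled out by any amount, so feel for the ball and push gently, never with more than about 20 N, and leave the other things on the worktop where they are.

Things in the scene. Friction and masses are not known exactly. Their poses are not given: they have to be found in the camera images.
- lamp_head: Lamp head, loose, standing upright on its hub's rim. Blue round hub, 48 mm wide, 50 mm high; an aluminium light bar through it along x (222 mm long, 37 wide, 25 to 39 mm above the rim). Origin: centre of the rim (underside), z up. Under the bar at +x a blue housing out to x = 53 mm, 4 to 25 mm above the rim. Red lever on top, up: reaches 82 mm. Mass 0.28 to 0.4 kg, balanced on the hub's axis.
- head_grip (a point): The place to hold the head: point on the hub's axis, 38 mm above the rim, midway between two flat black rubber pads on the hub's +y and -y sides. The pads are 50 mm apart (outside to outside), 26 mm wide along x and reach from 16 to 46 mm above the rim.
- socket_mouth (a point): Centre of the socket's mouth in the rim, at the head's origin: a hole 31 mm wide, 39 mm deep, open downward, for the 28 mm ball. Inside, two sprung snap balls first touch the stand's ball when the rim is 16 mm above the collar; pushing through takes 5 to 7 N besides the weight, then the rim meets the collar. The snap then holds the head; 9 N of pull would free it.
- lamp_stand: Stand, fixed to the worktop by its suction foot, upright. Origin: centre of the foot's underside, z up; tube, column, collar and ball are on this axis. Blue round foot 112 mm wide, 16 mm high, aluminium tube 20 mm thick with a black clamp at its top, a steel column out of the tube with a dark collar 52 mm wide and, on a 13 mm neck above it, a steel ball 28 mm wide.
- clamp_top (a point): Top of the black clamp, on the stand's axis, 116 mm above the worktop. The column comes out of it by an amount that differs each time and is not reported: the collar's top is anywhere from 130 to 210 mm above the worktop, the ball's top 38 mm above the collar's top. With the head home its rim (origin) is at the collar's top. The collar is sprung: it gives from 8 N of load on, 3.5 mm in all, then is hard.
- lever (a joint): Angle of the red lever, rad: 0 = up (29 degrees above level, unlocked, as at the start), 0.5 = fully down (level, locked), a hard stop. Its hinge is in the head's frame at x = 17, z = 53 mm, along y; the lever points to -x. It has friction and stays where left: it takes 6 to 7 N straight down on its thumb pad. It jams part way if the ball is not fully home in the socket.
- lever_pad (a point): Middle of the top of the lever's thumb pad (20 mm long, 19 mm wide, black ribs). In the head's frame it is at x = -23 mm, z = 79 mm with the lever up and at x = -29 mm, z = 57 mm with the lever fully down.
- glass_tumbler: Clear glass tumbler, 81 mm wide, 91 mm high; a bystander, origin at its underside's centre.
- mug_white: White mug with red dots, 86 mm wide, 97 mm high; a bystander, origin at its underside's centre.
- lemon: Lemon, 83 mm long, 58 mm thick; a bystander, origin at its underside's centre.
- garlic: Garlic bulb, 53 mm; a bystander, origin at its underside's centre.
- spice_salt: Small clear spice jar with a white cap, 40 mm wide, 101 mm high; a bystander, origin at its underside's centre.

How it is judged:
On the way:
1. the head sits snapped home and level on the ball of the stand, let go, its lever still up (horizontal distance between lamp_head and lamp_stand below 0.003 m and angle between lamp_head's own z axis and vertical below 0.02 rad and height (world z) of lamp_head above 0.12 m and contact force between the fingers and lamp_head below 0.2 N and value of joint lever below 0.2 rad), for 0.2 s.
At the end, for the whole second after the job is handed in: the head is snapped home on the ball (centred within 3 mm on the stand, level within 0.02 rad, clear of the worktop), at rest and let go, and the lever is down to within 0.04 rad of its stop (horizontal distance between lamp_head and lamp_stand below 0.003 m and angle between lamp_head's own z axis and vertical below 0.02 rad and height (world z) of lamp_head above 0.12 m and contact force between the fingers and lamp_head below 0.2 N and value of joint lever above 0.46 rad and linear speed of lamp_head below 0.02 m/s); the robot touches nothing.
It fails at once if the head is pressed on the stand with over 32 N, which is a push of about 25 N besides its weight and the pull of the snap (contact force between lamp_head and lamp_stand above 32 N).
It fails at once if a bystander is moved by over 30 mm (distance of any of glass_tumbler, mug_white, lemon, garlic, spice_salt from where it was at the start of the episode above 0.03 m).
It also fails if it takes over 61 s, if anything falls off the work surface, if the arm or the gripper's body presses on something with over 40 N, if the wrist force passes 120 N, or if a joint passes its speed limit or range.

## Working session

There is one attempt and no reset: what is moved stays moved. The work goes in short steps, Python scripts to look and compute and a tool call to move; the robot and the scene stay as the last step left them, time stands still between calls to the robot, and variables do not carry over. Pictures are saved under pics/ and viewed, at most 10 in all, crops included, and the job is handed in when it is done.

Besides the shell and the picture viewer there is one more tool, called after "Call:" in YAML: its name, and indented under it one key for each argument. drive_tool: Moves the arm, as the interface text tells. Its arguments: {"type":"object","properties":{"increments":{"type":"array","items":{"type":"object","properties":{"delta_pos":{"type":"array","items":{"type":"number"}},"angular":{"type":"array","items":{"type":"number"}}}}},"gripper":{"type":"number"}},"required":["increments"]}

```bash
mkdir -p pics; python3 - <<'E'
from rig import *
import cv2, numpy as np
print(state()); print(tip_reach if not callable(tip_reach) else tip_reach())
for n in ["scene","side","wrist"]:
    p=camera_params(n); print(n,{k:np.round(v,4).tolist() for k,v in p.items()})
    f=grab_frame(n); cv2.imwrite(f"pics/{n}0.png",f[:,:,::-1])
E
```

```text
{'clock': 0.0, 'q': array([-1.41428681e+00,  2.63535352e-01, -4.89172915e-02,  1.25935442e+00,
       -3.61378477e-06,  1.41548443e+00]), 'joint_vel': array([-0.00279203, -0.00129448,  0.00067072,  0.00030739,  0.00055356,
       -0.00063637]), 'effort': array([ 1.92417174e-03, -6.37614727e+01,  3.84568477e+01,  1.36333733e-02,
        5.46669901e-05, -1.94907727e-06]), 'position': array([ 0.16101679, -0.49944872,  0.23882584]), 'tool_rot': array([-3.14059353e+00, -1.52778228e-04,  3.11821337e-01]), 'contact_force': array([-0.03155994,  0.66952241, -0.33968235]), 'wrist_torque': array([-0.04945261,  0.01954024,  0.00888291]), 'grasp_force': 0.0, 'opening': 1.0004962568691445}
0.008
scene {'fx': 368.7849, 'fy': 368.7849, 'cx': 254.7599, 'cy': 188.9702, 'R': [[-0.4686, -0.8832, 0.0196], [-0.4644, 0.2274, -0.8559], [0.7515, -0.4102, -0.5167]], 't': [0.5222, 0.2454, 0.7049]}
side {'fx': 384.0691, 'fy': 384.0691, 'cx': 252.8571, 'cy': 191.608, 'R': [[-0.843, -0.5378, 0.0096], [-0.3743, 0.5736, -0.7286], [0.3864, -0.6178, -0.6849]], 't': [0.6225, 0.0689, 0.9043]}
wrist {'fx': 345.8051, 'fy': 345.8051, 'cx': 263.3673, 'cy': 191.8574, 'mount': [[-0.0007, -0.9606, -0.278, 0.0699], [1.0, -0.0007, 0.0001, 0.0006], [-0.0003, -0.278, 0.9606, -0.1336], [0.0, 0.0, 0.0, 1.0]]}
```

```bash
python3 - <<'E'
import cv2
for n in ["scene","side"]:
    cv2.imwrite(f"pics/{n}1.png",cv2.resize(cv2.imread(f"pics/{n}0.png"),(800,600),interpolation=cv2.INTER_CUBIC))
E
```

```text
(no output)
```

View pics/scene1.png

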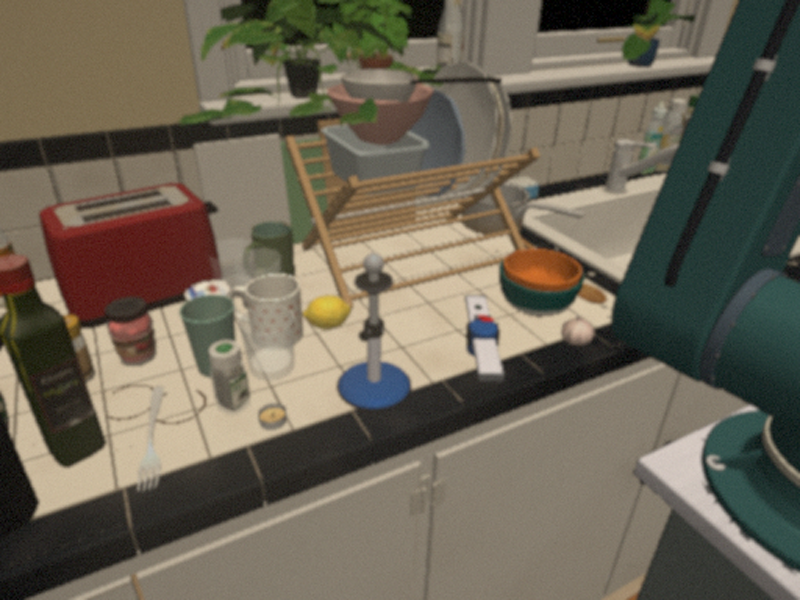

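View pics/side1.png

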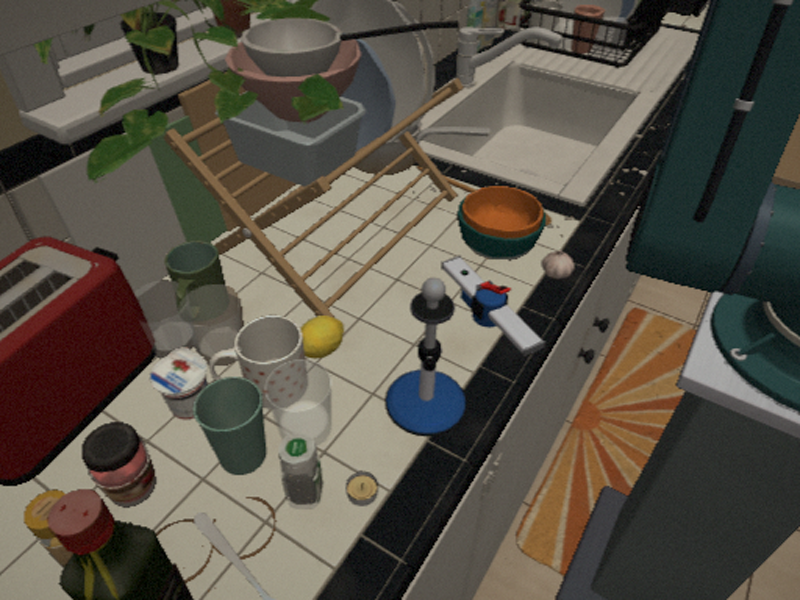

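Both views show the stand (scene ball ≈ (374,262), side ball ≈ (433,290), at 800x600 scale). The head stands to its right, with hub ≈ (483,335) in scene and ≈ (490,298) in side, and the garlic and bowls are beyond it. Next I'll triangulate.

```bash
cat > h.py <<'E'
import numpy as np, cv2
from scipy.spatial.transform import Rotation as Ro
from rig import *
def P(n):
    p=camera_params(n); R,t=np.array(p["R"]),np.array(p["t"])
    return np.array([[p["fx"],0,p["cx"]],[0,p["fy"],p["cy"]],[0,0,1]])@np.c_[R,t]
def tri(a,b):
    X=cv2.triangulatePoints(P("scene"),P("side"),np.float64(a),np.float64(b)).ravel(); return X[:3]/X[3]
def proj(n,X):
    x=P(n)@np.r_[X,1]; return x[:2]/x[2]
def onplane(n,uv,z):
    M=P(n); A=np.c_[M[:,:2],-np.r_[uv,1.]]; return np.r_[np.linalg.solve(A,-(M[:,2]*z+M[:,3]))[:2],z]
def wpose(st=None):
    st=st or state(); T=np.eye(4); T[:3,:3]=Ro.from_euler('xyz',st["tool_rot"]).as_matrix(); T[:3,3]=st["position"]
    return T@np.array(camera_params("wrist")["mount"])
def wproj(Twc,X):
    p=camera_params("wrist"); c=np.linalg.inv(Twc)@np.r_[X,1]; return np.array([p["fx"]*c[0]/c[2]+p["cx"],p["fy"]*c[1]/c[2]+p["cy"]])
def wplane(Twc,uv,z):
    p=camera_params("wrist"); d=Twc[:3,:3]@np.array([(uv[0]-p["cx"])/p["fx"],(uv[1]-p["cy"])/p["fy"],1]); o=Twc[:3,3]
    return o+d*(z-o[2])/d[2]
E
python3 - <<'E'
from h import *
s=1.5625
for n,a,b in [("ball",(374,262),(433,290)),("collar",(374,281),(432,306)),("foot",(374,386),(426,402)),("clamp",(373,328),(430,346)),("hub",(483,330),(490,298)),
 ("barfar",(478,298),(455,262)),("barnear",(488,376),(533,345)),("garlic",(578,332),(558,264)),("lemon",(328,311),(321,337)),("salt",(229,375),(300,470))]:
    print(n,tri(np.array(a)/s,np.array(b)/s).round(3))
im=[cv2.resize(cv2.imread(f"pics/{n}0.png")[y:y+150,x:x+130],None,fx=3,fy=3,interpolation=cv2.INTER_CUBIC) for n,x,y in [("scene",215,150),("side",240,140)]]
cv2.imwrite("pics/crop1.png",np.hstack(im))
E
```

```text
ball [0.431 0.404 0.209]
collar [0.432 0.403 0.181]
foot [0.43  0.405 0.002]
clamp [0.431 0.403 0.108]
hub [0.434 0.209 0.041]
barfar [0.521 0.158 0.038]
barnear [0.34  0.263 0.037]
garlic [0.382 0.05  0.02 ]
lemon [0.605 0.407 0.033]
salt [0.484 0.601 0.054]
```

View pics/crop1.png

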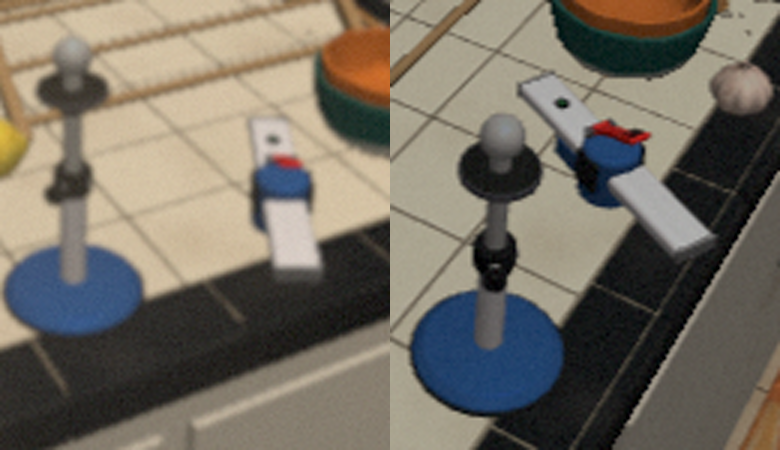

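The triangulation fits the given sizes: ball top about 0.223 m, so collar about 0.185 m, stand at (0.431, 0.404), and head at (0.434, 0.209) with yaw about -30°. Moving above the head now, turning the tool by +132°.

Call:
drive_tool:
  increments:
    - {"delta_pos": [0.36, 0.94, 0.05], "angular": [0, 0, 0.96]}
    - {"delta_pos": [0.36, 0.94, 0.05], "angular": [0, 0, 0.96]}
    - {"delta_pos": [0.36, 0.94, 0.05], "angular": [0, 0, 0.96]}
    - {"delta_pos": [0.36, 0.94, 0.05], "angular": [0, 0, 0.96]}
    - {"delta_pos": [0.36, 0.94, 0.05], "angular": [0, 0, 0.96]}
    - {"delta_pos": [0.36, 0.94, 0.05], "angular": [0, 0, 0.96]}
    - {"delta_pos": [0.36, 0.94, 0.05], "angular": [0, 0, 0.96]}
    - {"delta_pos": [0.36, 0.94, 0.05], "angular": [0, 0, 0.96]}
    - {"delta_pos": [0.36, 0.94, 0.05], "angular": [0, 0, 0.96]}
    - {"delta_pos": [0.36, 0.94, 0.05], "angular": [0, 0, 0.96]}
  gripper: 1

```text
clock: 0.98
position: [0.2512, -0.2634, 0.2517]
tool_rot: [-3.141, -0.0, 1.083]
contact_force: [0.4, 0.7, 0.2]
opening: 1.001
grasp_force: 0.0
```

Call:
drive_tool:
  increments:
    - {"delta_pos": [0.36, 0.94, 0.05], "angular": [0, 0, 0.96]}
    - {"delta_pos": [0.36, 0.94, 0.05], "angular": [0, 0, 0.96]}
    - {"delta_pos": [0.36, 0.94, 0.05], "angular": [0, 0, 0.96]}
    - {"delta_pos": [0.36, 0.94, 0.05], "angular": [0, 0, 0.96]}
    - {"delta_pos": [0.36, 0.94, 0.05], "angular": [0, 0, 0.96]}
    - {"delta_pos": [0.36, 0.94, 0.05], "angular": [0, 0, 0.96]}
    - {"delta_pos": [0.36, 0.94, 0.05], "angular": [0, 0, 0.96]}
    - {"delta_pos": [0.36, 0.94, 0.05], "angular": [0, 0, 0.96]}
    - {"delta_pos": [0.36, 0.94, 0.05], "angular": [0, 0, 0.96]}
    - {"delta_pos": [0.36, 0.94, 0.05], "angular": [0, 0, 0.96]}

```text
clock: 1.82
position: [0.3411, -0.0284, 0.2643]
tool_rot: [3.142, 0.0, 1.852]
contact_force: [0.3, -0.8, 0.1]
opening: 1.002
grasp_force: 0.0
```

Call:
drive_tool:
  increments:
    - {"delta_pos": [0.36, 0.94, 0.05], "angular": [0, 0, 0.96]}
    - {"delta_pos": [0.36, 0.94, 0.05], "angular": [0, 0, 0.96]}
    - {"delta_pos": [0.36, 0.94, 0.05], "angular": [0, 0, 0.96]}
    - {"delta_pos": [0.36, 0.94, 0.05], "angular": [0, 0, 0.96]}
    - {"delta_pos": [0.36, 0.94, 0.05], "angular": [0, 0, 0.96]}
    - {"delta_pos": [0.36, 0.94, 0.05], "angular": [0, 0, 0.96]}
    - {"delta_pos": [0.36, 0.94, 0.05], "angular": [0, 0, 0.96]}
    - {"delta_pos": [0.36, 0.94, 0.05], "angular": [0, 0, 0.96]}
    - {"delta_pos": [0.36, 0.94, 0.05], "angular": [0, 0, 0.96]}
    - {"delta_pos": [0.36, 0.94, 0.05], "angular": [0, 0, 0.96]}
    - {"delta_pos": [0, 0, 0], "angular": [0, 0, 0]}
    - {"delta_pos": [0, 0, 0], "angular": [0, 0, 0]}

```text
clock: 2.82
position: [0.431, 0.2061, 0.2763]
tool_rot: [-3.141, -0.001, 2.617]
contact_force: [-0.4, -1.0, -0.7]
opening: 1.003
grasp_force: 0.0
```

```bash
python3 - <<'E'
from h import *
st=state(); T=wpose(st); f=grab_frame("wrist"); np.save("T1.npy",T)
print(st["position"],st["tool_rot"],st["q"].round(2),st["contact_force"].round(1))
cv2.imwrite("pics/w1.png",f[:,:,::-1]); cv2.imwrite("pics/w1v.png",cv2.resize(f[:,:,::-1],(800,600),interpolation=cv2.INTER_CUBIC))
print(wproj(T,[.434,.209,.05])*1.5625)
E
```

```text
[0.43104525 0.20609446 0.27629296] [-3.14085380e+00 -6.43482154e-04  2.61728518e+00] [ 0.28  0.17 -0.07  1.33 -0.    0.8 ] [-0.4 -1.  -0.7]
[419.13929992 253.72370303]
```

View pics/w1v.png

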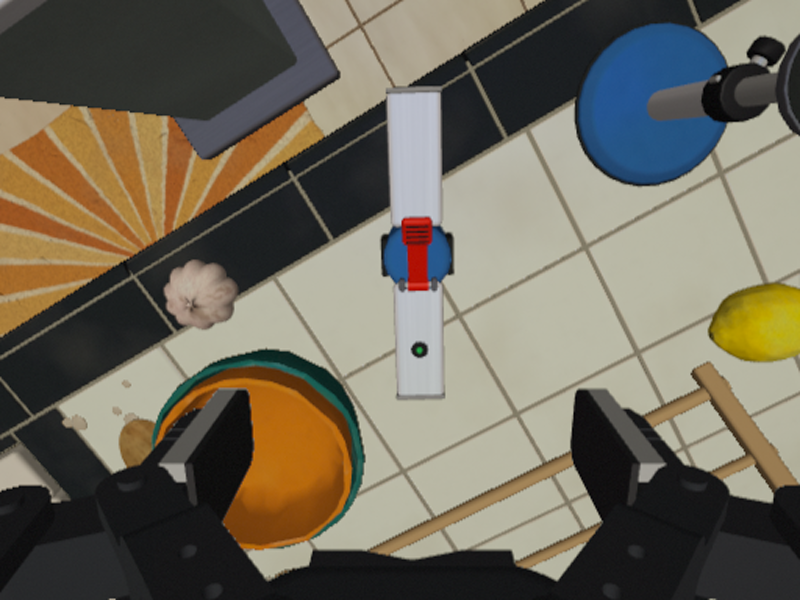

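The wrist view shows the bar from (414,91) to (420,397), the hub with its black pads at columns 384 and 452, row about 253, and the lever pointing to the near end (-x). Fingers and pads are already nearly aligned.

```bash
python3 - <<'E'
from h import *
T=np.load("T1.npy"); s=1.5625; g=lambda u,z: wplane(T,np.array(u)/s,z)
n=[g((388,92),.039),g((441,92),.039)]; f=[g((397.5,397),.039),g((444,396),.039)]
A=np.mean(n,0);B=np.mean(f,0); print(A,B,np.linalg.norm(A-B),np.linalg.norm(n[0]-n[1]),np.linalg.norm(f[0]-f[1]))
print("mid",(A+B)/2,"yaw",np.arctan2(*(B-A)[1::-1]))
p=[g((384,254),.04),g((452,254),.04)]; print("pads",np.mean(p,0),np.linalg.norm(p[0]-p[1]))
# refine stand: from scene/side reprojection
for z in (.209,): print(onplane("scene",np.array((374,262))/s,z),onplane("side",np.array((433,290))/s,z))
E
```

```text
[0.34282864 0.25805105 0.039     ] [0.53140598 0.15464674 0.039     ] 0.21506711356651748 0.0340854073572453 0.03505520667551537
mid [0.43711731 0.2063489  0.039     ] yaw -0.50156707610576
pads [0.43556408 0.20733415 0.04      ] 0.0473081764809475
[0.43415545 0.40145    0.209     ] [0.43011191 0.40759763 0.209     ]
```

Call:
drive_tool:
  increments:
    - {"delta_pos": [0.2, 0.04, -0.9], "angular": [0, 0, 0.28]}
    - {"delta_pos": [0, 0, -0.9], "angular": [0, 0, 0]}
    - {"delta_pos": [0, 0, -0.9], "angular": [0, 0, 0]}
    - {"delta_pos": [0, 0, -0.9], "angular": [0, 0, 0]}
    - {"delta_pos": [0, 0, -0.9], "angular": [0, 0, 0]}
    - {"delta_pos": [0, 0, -0.9], "angular": [0, 0, 0]}
    - {"delta_pos": [0, 0, -0.9], "angular": [0, 0, 0]}
    - {"delta_pos": [0, 0, -0.6], "angular": [0, 0, 0]}
    - {"delta_pos": [0, 0, 0], "angular": [0, 0, 0]}

```text
clock: 3.62
position: [0.4343, 0.2049, 0.1021]
tool_rot: [-3.139, -0.003, 2.636]
contact_force: [-0.8, -0.7, 0.4]
opening: 0.998
grasp_force: 0.0
```

```bash
python3 - <<'E'
from h import *
st=state(); T=wpose(st); f=grab_frame("wrist"); np.save("T2.npy",T)
print(st["position"],st["tool_rot"])
cv2.imwrite("pics/w2v.png",cv2.resize(f[:,:,::-1],(800,600),interpolation=cv2.INTER_CUBIC))
h=np.array([.436,.207,.046]);R=Ro.from_euler('z',-.5016).as_matrix()
for a in [(-.111,-.0185,-.007),(-.111,.0185,-.007),(.111,-.0185,-.007),(.111,.0185,-.007),(0,.025,0),(0,-.025,0)]: print(a,wproj(T,h+R@a)*1.5625)
E
```

```text
[0.4342625  0.20492542 0.10205284] [-3.13858264e+00 -2.81845934e-03  2.63611972e+00]
(-0.111, -0.0185, -0.007) [365.52041998  18.35051677]
(-0.111, 0.0185, -0.007) [477.75721073  17.7089557 ]
(0.111, -0.0185, -0.007) [379.56224742 571.79638846]
(0.111, 0.0185, -0.007) [463.07921874 571.67925017]
(0, 0.025, 0) [488.61068646 341.6438521 ]
(0, -0.025, 0) [354.88139872 342.07090442]
```

View pics/w2v.png

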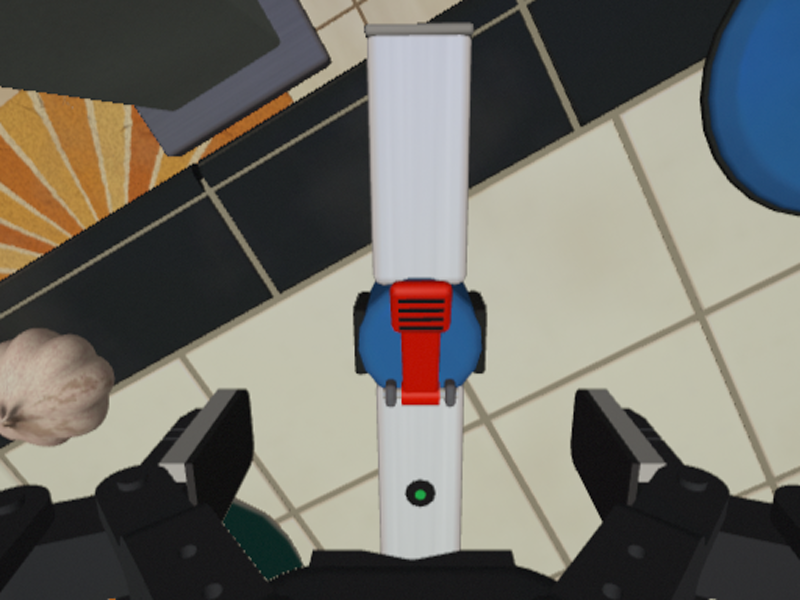

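The wrist view from closer shows the pads at columns 357 and 485, the ribs centred at (420,312), and the hinge pins at row about 393. I'll check those against the model.

```bash
python3 - <<'E'
from h import *
from scipy.optimize import least_squares
T=np.load("T2.npy")
M=np.array([(-23,0,79),(17,0,53),(-111,0,39),(0,25,46),(0,-25,46),(-13,25,46),(-13,-25,46)])/1e3
U=np.array([(420.5,312),(420.5,393),(420,26),(485,332),(357,332),(484,293),(359,293)])/1.5625
def pr(p): 
    R=Ro.from_euler('z',p[2]).as_matrix()
    return np.array([wproj(T,R@m+[p[0],p[1],p[3]]) for m in M])
r=least_squares(lambda p:((pr(p)-U)).ravel(),[.436,.207,-.5,0]); print(r.x,((pr(r.x)-U)*1.56).round(1).tolist())
r=least_squares(lambda p:((pr(np.r_[p,0])-U)).ravel(),[.436,.207,-.5]); print(r.x,((pr(np.r_[r.x,0])-U)*1.56).round(1).tolist())
E
```

```text
[ 0.43616707  0.20659348 -0.50058938 -0.00900127] [[1.5, -10.4], [0.4, -10.8], [0.1, -1.0], [-0.2, 2.3], [-0.4, 2.9], [1.9, 9.3], [-3.5, 9.9]]
[ 0.43435258  0.20744937 -0.50043787] [[1.5, -8.4], [0.4, -5.4], [0.0, -13.5], [2.7, 5.4], [-3.3, 6.0], [4.9, 10.9], [-6.6, 11.6]]
```

Call:
drive_tool:
  increments:
    - {"delta_pos": [0.04, 0.08, -0.8], "angular": [0, 0, 0]}
    - {"delta_pos": [0, 0, -0.8], "angular": [0, 0, 0]}
    - {"delta_pos": [0, 0, -0.8], "angular": [0, 0, 0]}
    - {"delta_pos": [0, 0, -0.4], "angular": [0, 0, 0]}
    - {"delta_pos": [0, 0, -0.2], "angular": [0, 0, 0]}
    - {"delta_pos": [0, 0, 0], "angular": [0, 0, 0]}
    - {"delta_pos": [0, 0, 0], "angular": [0, 0, 0]}

```text
clock: 4.25
position: [0.4377, 0.2083, 0.0303]
tool_rot: [3.141, 0.001, 2.638]
contact_force: [0.1, 0.1, -0.3]
opening: 0.996
grasp_force: 0.0
```

Call:
drive_tool:
  increments:
    - {"delta_pos": [-0.07, -0.03, -0.14], "angular": [0, 0, 0]}
    - {"delta_pos": [0, 0, 0], "angular": [0, 0, 0]}
    - {"delta_pos": [0, 0, 0], "angular": [0, 0, 0]}

```text
clock: 4.5
position: [0.4354, 0.2076, 0.0262]
tool_rot: [3.141, 0.0, 2.638]
contact_force: [-0.0, 0.3, 0.1]
opening: 0.997
grasp_force: 0.0
```

Call:
drive_tool:
  increments:
    - {"delta_pos": [0, 0, 0], "angular": [0, 0, 0]}
    - {"delta_pos": [0, 0, 0], "angular": [0, 0, 0]}
    - {"delta_pos": [0, 0, 0], "angular": [0, 0, 0]}
    - {"delta_pos": [0, 0, 0], "angular": [0, 0, 0]}
    - {"delta_pos": [0, 0, 0], "angular": [0, 0, 0]}
    - {"delta_pos": [0, 0, 0], "angular": [0, 0, 0]}
    - {"delta_pos": [0, 0, 0], "angular": [0, 0, 0]}
    - {"delta_pos": [0, 0, 0], "angular": [0, 0, 0]}
  gripper: 0

```text
clock: 5.17
position: [0.4354, 0.2075, 0.0262]
tool_rot: [3.141, 0.0, 2.638]
contact_force: [-2.4, -0.9, 8.4]
opening: 0.579
grasp_force: 62.5
```

Call:
drive_tool:
  increments:
    - {"delta_pos": [0, 0, 0.3], "angular": [0, 0, 0]}
    - {"delta_pos": [0, 0, 0.6], "angular": [0, 0, 0]}
    - {"delta_pos": [0, 0, 1], "angular": [0, 0, 0]}
    - {"delta_pos": [0, 0, 1], "angular": [0, 0, 0]}
    - {"delta_pos": [0, 0, 1], "angular": [0, 0, 0]}
    - {"delta_pos": [0, 0, 1], "angular": [0, 0, 0]}
    - {"delta_pos": [0, 0, 1], "angular": [0, 0, 0]}
    - {"delta_pos": [0, 0, 1], "angular": [0, 0, 0]}
    - {"delta_pos": [0, 0, 1], "angular": [0, 0, 0]}
    - {"delta_pos": [0, 0, 1], "angular": [0, 0, 0]}
    - {"delta_pos": [0, 0, 1], "angular": [0, 0, 0]}
    - {"delta_pos": [0, 0, 0.6], "angular": [0, 0, 0]}

```text
clock: 6.17
position: [0.4352, 0.2076, 0.291]
tool_rot: [3.14, 0.001, 2.638]
contact_force: [0.3, 1.0, -4.0]
opening: 0.577
grasp_force: 63.4
```

Call:
drive_tool:
  increments:
    - {"delta_pos": [0, 0.4, 0], "angular": [0, 0, 0]}
    - {"delta_pos": [0, 0.8, 0], "angular": [0, 0, 0]}
    - {"delta_pos": [0, 0.8, 0], "angular": [0, 0, 0]}
    - {"delta_pos": [0, 0.8, 0], "angular": [0, 0, 0]}
    - {"delta_pos": [-0.1, 0.8, 0], "angular": [0, 0, 0]}
    - {"delta_pos": [-0.1, 0.8, 0], "angular": [0, 0, 0]}
    - {"delta_pos": [0, 0.8, 0], "angular": [0, 0, 0]}
    - {"delta_pos": [0, 0.8, 0], "angular": [0, 0, 0]}
    - {"delta_pos": [0, 0.8, 0], "angular": [0, 0, 0]}
    - {"delta_pos": [0, 0.6, 0], "angular": [0, 0, 0]}
    - {"delta_pos": [0, 0.4, 0], "angular": [0, 0, 0]}
    - {"delta_pos": [0, 0, 0], "angular": [0, 0, 0]}

```text
clock: 7.17
position: [0.4297, 0.4042, 0.287]
tool_rot: [-3.14, -0.001, 2.64]
contact_force: [0.2, 0.1, -4.1]
opening: 0.569
grasp_force: 63.3
```

```bash
python3 - <<'E'
from h import *
st=state(); print(st["position"],st["tool_rot"],st["contact_force"].round(2),st["wrist_torque"].round(2))
im=[]
for n,X in [("scene",(.431,.404,.215)),("side",(.431,.404,.215))]:
    f=grab_frame(n)[:,:,::-1]; cv2.imwrite(f"pics/{n}2.png",f)
    u=proj(n,X).round().astype(int)-[48,60]; print(n,u)
    im.append(cv2.resize(f[u[1]:u[1]+120,u[0]:u[0]+96],None,fx=4,fy=4,interpolation=cv2.INTER_CUBIC))
cv2.imwrite("pics/crop2.png",np.hstack(im))
E
```

```text
[0.42967439 0.40422034 0.28699453] [-3.14029853e+00 -1.05646630e-03  2.63976939e+00] [ 0.18  0.11 -4.1 ] [0.03 0.04 0.  ]
scene [191 106]
side [230 122]
```

View pics/crop2.png

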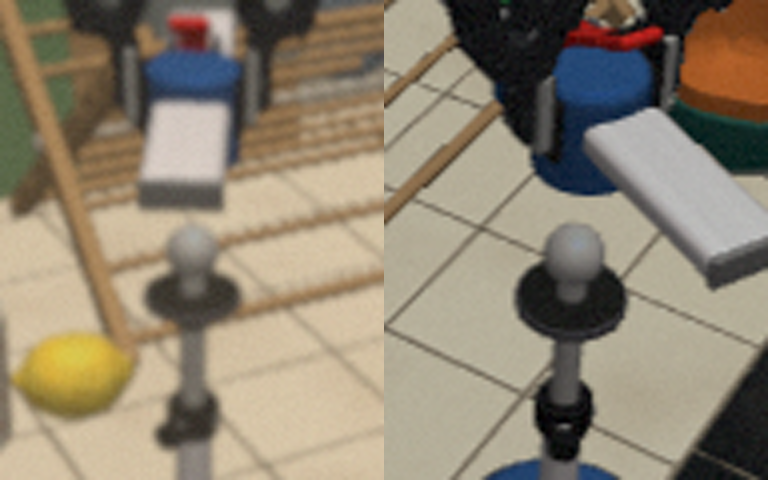

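The side and scene crops show the ball at crop (192,251) in scene and (573,253) in side, with the hub directly above. I'll measure the hub edges and ball numerically.

```bash
python3 - <<'E'
from h import *
for n,u0,rows in [("scene",(191,106),range(14,28,2)),("side",(230,122),range(12,30,2))]:
    f=cv2.imread(f"pics/{n}2.png").astype(float); 
    for r in rows:
        L=f[u0[1]+r,u0[0]:u0[0]+96]; b=L[:,0]-L[:,2]
        k=np.where(b>35)[0]; k=k[(k>20)&(k<80)]
        if len(k)<3: continue
        # subpixel half-max
        m=np.median(b[k[2:-2]])/2; 
        l=k[0]-1; l=np.interp(m,[b[l],b[l+1]],[l,l+1]) if b[k[0]-1]<m<b[k[0]] else k[0]
        e=k[-1]; e=np.interp(-m,[-b[e],-b[e+1]],[e,e+1]) if b[e+1]<m<b[e] else e
        print(n,u0[1]+r,round(u0[0]+l,1),round(u0[0]+e,1),round(u0[0]+(l+e)/2,2))
    g=cv2.imread(f"pics/{n}2.png",0); y0=u0[1]+50;x0=u0[0]+(30 if n=="scene" else 34)
    g=g[y0:y0+26,x0:x0+36]; big=cv2.GaussianBlur(cv2.resize(g,None,fx=8,fy=8,interpolation=cv2.INTER_CUBIC),(9,9),2)
    c=cv2.HoughCircles(big,cv2.HOUGH_GRADIENT,1,50,param1=60,param2=15,minRadius=40,maxRadius=72)
    if c is not None:
        for q in c[0][:3]: print(n,"ball",(q[0]+.5)/8-.5+x0,(q[1]+.5)/8-.5+y0,q[2]/8)
T=state()
for n in("scene","side"):
    print(n,"pred hubtop at tcp",proj(n,(.4297,.4042,.3108)),"rim",proj(n,(.4297,.4042,.2608)),"ball",proj(n,(.431,.404,.209)))
E
```

```text
scene 120 229.8 247.4 238.59
scene 122 227.3 250.2 238.72
scene 124 227.4 250.3 238.84
scene 126 228.6 249.0 238.82
scene 128 231 248.7 239.85
scene ball 232.5 180.0 5.6625
scene ball 244.75 180.0 5.9875
side 134 274.4 284.4 279.42
side 136 272.9 294.7 283.76
side 138 272.5 296 284.27
side 140 271.7 296.3 283.96
side 142 272.7 296.3 284.48
side 144 272.7 296.0 284.37
side 146 273.0 295.7 284.34
side 148 276 295.6 285.78
side 150 276 291 283.5
scene pred hubtop at tcp [238.97610604 121.55417703] rim [239.0400932  145.64987797] ball [238.91248595 168.58260104]
side pred hubtop at tcp [281.8180235  136.92628949] rim [279.98598231 161.63542883] ball [277.70009503 184.26560477]
```

```bash
python3 - <<'E'
from h import *
im=[cv2.resize(cv2.imread(f"pics/{n}2.png")[y:y+110,x:x+80],None,fx=5,fy=5,interpolation=cv2.INTER_CUBIC) for n,x,y in [("scene",200,90),("side",255,110)]]
cv2.imwrite("pics/crop3.png",np.hstack(im))
E
```

```text
(no output)
```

View pics/crop3.png

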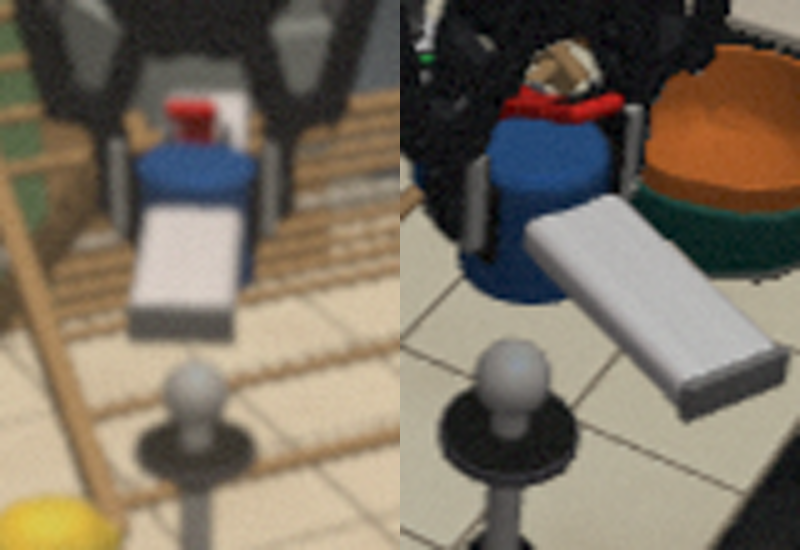

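The bar points along the scene camera's line of sight, so the offset along the bar is poorly seen. I'll turn the head by about 77° so both cameras see that axis.

Call:
drive_tool:
  increments:
    - {"delta_pos": [0, 0, 0], "angular": [0, 0, 0.5]}
    - {"delta_pos": [0, 0, 0], "angular": [0, 0, 1]}
    - {"delta_pos": [0, 0, 0], "angular": [0, 0, 1]}
    - {"delta_pos": [0, 0, 0], "angular": [0, 0, 1]}
    - {"delta_pos": [0, 0, 0], "angular": [0, 0, 1]}
    - {"delta_pos": [0, 0, 0], "angular": [0, 0, 1]}
    - {"delta_pos": [0, 0, 0], "angular": [0, 0, 1]}
    - {"delta_pos": [0, 0, 0], "angular": [0, 0, 1]}
    - {"delta_pos": [0, 0, 0], "angular": [0, 0, 1]}
    - {"delta_pos": [0, 0, 0], "angular": [0, 0, 1]}

```text
clock: 8.1
position: [0.4303, 0.4015, 0.2883]
tool_rot: [-3.141, -0.0, -2.882]
contact_force: [0.7, -0.1, -3.3]
opening: 0.573
grasp_force: 63.2
```

Call:
drive_tool:
  increments:
    - {"delta_pos": [0, 0, 0], "angular": [0, 0, 1]}
    - {"delta_pos": [0, 0, 0], "angular": [0, 0, 1]}
    - {"delta_pos": [0, 0, 0], "angular": [0, 0, 1]}
    - {"delta_pos": [0, 0, 0], "angular": [0, 0, 1]}
    - {"delta_pos": [0, 0, 0], "angular": [0, 0, 1]}
    - {"delta_pos": [0, 0, 0], "angular": [0, 0, 1]}
    - {"delta_pos": [0, 0, 0], "angular": [0, 0, 1]}
    - {"delta_pos": [0, 0, 0], "angular": [0, 0, 0.5]}
    - {"delta_pos": [0, 0, 0], "angular": [0, 0, 0]}
    - {"delta_pos": [0, 0, 0], "angular": [0, 0, 0]}

```text
clock: 8.93
position: [0.4303, 0.4019, 0.2884]
tool_rot: [-3.141, -0.0, -2.287]
contact_force: [-0.1, 1.1, -2.8]
opening: 0.575
grasp_force: 63.3
```

```bash
python3 - <<'E'
from h import *
st=state(); print(st["position"],st["tool_rot"],st["contact_force"].round(2),st["q"].round(2))
im=[]
for n,x,y in [("scene",199,90),("side",237,105)]:
    f=grab_frame(n)[:,:,::-1]; cv2.imwrite(f"pics/{n}3.png",f)
    im.append(cv2.resize(f[y:y+110,x:x+80],None,fx=5,fy=5,interpolation=cv2.INTER_CUBIC))
    p=st["position"]; z=p[2]-.0262
    for h in (.05,.038,.004,0): print(n,"axis z",h,(proj(n,(p[0],p[1],z+h))-[x,y])*5)
cv2.imwrite("pics/crop4.png",np.hstack(im))
E
```

```text
[0.43033866 0.4018562  0.28837054] [-3.14148136e+00 -6.64276695e-05 -2.28734909e+00] [-0.14  1.13 -2.8 ] [ 0.61  0.37  0.24  1.44 -0.   -0.24]
scene axis z 0.05 [204.68360678 152.86366481]
scene axis z 0.038 [204.72039504 182.59307448]
scene axis z 0.004 [204.82121541 264.06824441]
scene axis z 0 [204.8327567  273.39501575]
side axis z 0.05 [226.23085591 151.82273064]
side axis z 0.038 [223.91380295 182.79263543]
side axis z 0.004 [217.67197351 266.22139902]
side axis z 0 [216.9673737  275.63913335]
```

View pics/crop4.png

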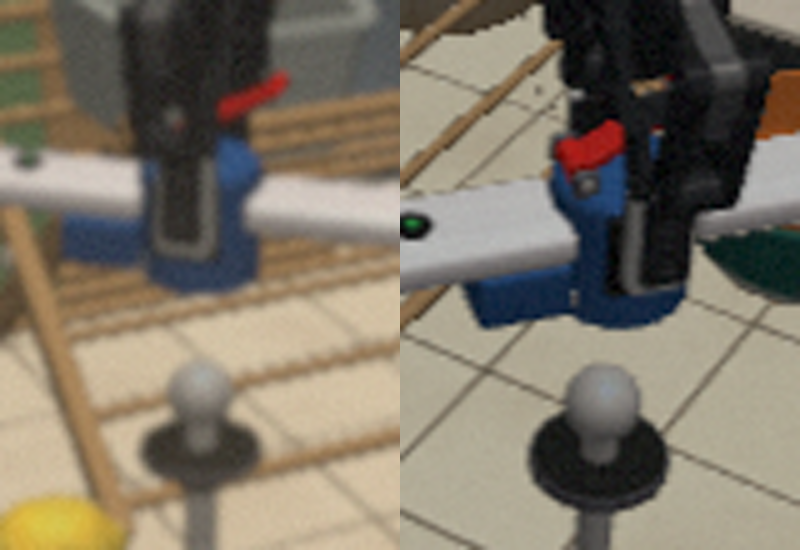

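Scene crop: hub edges 145/259 (centre 202), ball 201, collar 202. Side crop: hub right edge 688, ball at 603, collar at 598. The head is close to the ball, so I'll refine the offset at sub-pixel level.

```bash
cat > m.py <<'E'
from h import *
def edges(f,row,a,b,fn):
    L=fn(f[row,a:b].astype(float)); lo,hi=L.min(),L.max(); m=(lo+hi)/2; on=np.where(L>m)[0]
    i,j=on[0],on[-1]
    l=a+(i-1+(m-L[i-1])/(L[i]-L[i-1]) if i>0 else 0); r=a+(j+(L[j]-m)/(L[j]-L[j+1]) if j<len(L)-1 else j)
    return l,r
dark=lambda p:-p.max(1); blue=lambda p:p[:,0]-p[:,2]
E
python3 - <<'E'
from m import *
for k in (0,3):
    a=cv2.imread(f"pics/scene{k}.png"); b=cv2.imread(f"pics/side{k}.png")
    print("scene collar",[tuple(np.round(edges(a,r,222,258,dark),1)) for r in range(176,186,1)])
    print("side collar",[tuple(np.round(edges(b,r,258,297,dark),1)) for r in range(190,203,1)])
    print("scene foot",[tuple(np.round(edges(a,r,205,275,blue),1)) for r in range(240,258,3)])
    print("side foot",[tuple(np.round(edges(b,r,238,306,blue),1)) for r in range(246,266,3)])
a=cv2.imread("pics/scene3.png"); b=cv2.imread("pics/side3.png")
print("scene hub",[(r,)+tuple(np.round(edges(a,r,222,258,blue),1)) for r in range(138,148)])
print("side hub",[(r,)+tuple(np.round(edges(b,r,268,300,blue),1)) for r in range(155,170)])
# predicted outlines for stand at S, head at H
t=np.linspace(0,2*np.pi,400)
def ell(n,c,rad): 
    q=np.array([proj(n,(c[0]+rad*np.cos(x),c[1]+rad*np.sin(x),c[2])) for x in t]); return q.min(0).round(2),q.max(0).round(2)
for n in("scene","side"):
    print(n,"foot",ell(n,(.431,.404,.008),.056),"collar",ell(n,(.431,.404,.182),.026),"rim",ell(n,(.4303,.4019,.262),.024))
E
```

```text
scene collar [(np.float64(228.3), np.float64(249.2)), (np.float64(227.5), np.float64(250.0)), (np.float64(227.2), np.float64(250.4)), (np.float64(226.8), np.float64(250.7)), (np.float64(226.6), np.float64(250.9)), (np.float64(226.8), np.float64(251.0)), (np.float64(227.2), np.float64(250.8)), (np.float64(227.9), np.float64(250.6)), (np.float64(228.7), np.float64(250.4)), (np.float64(230.3), np.float64(249.0))]
side collar [(np.float64(264.7), np.float64(296.0)), (np.float64(263.7), np.float64(296.0)), (np.float64(263.2), np.float64(289.0)), (np.float64(263.0), np.float64(289.5)), (np.float64(262.5), np.float64(290.2)), (np.float64(262.4), np.float64(290.4)), (np.float64(262.4), np.float64(290.3)), (np.float64(262.4), np.float64(290.3)), (np.float64(262.6), np.float64(290.1)), (np.float64(262.8), np.float64(289.8)), (np.float64(263.2), np.float64(289.6)), (np.float64(263.5), np.float64(289.4)), (np.float64(264.5), np.float64(288.5))]
scene foot [(np.float64(218.6), np.float64(259.9)), (np.float64(216.9), np.float64(261.3)), (np.float64(216.4), np.float64(261.7)), (np.float64(216.7), n
[... 2674 characters left out ...]
.float64(268.0), np.float64(293.6)), (163, np.float64(268.0), np.float64(293.6)), (164, np.float64(268.0), np.float64(293.4)), (165, np.float64(268.0), np.float64(292.5)), (166, np.float64(268.0), np.float64(291.7)), (167, np.float64(268.0), np.float64(291.0)), (168, np.float64(271.8), np.float64(289.1)), (169, np.float64(273.3), np.float64(287.6))]
scene foot (array([214.97, 230.18]), array([263.18, 261.38])) collar (array([226.44, 174.02]), array([251.41, 186.41])) rim (array([227.77, 139.87]), array([252.11, 149.96]))
side foot (array([246.23, 234.26]), array([299.04, 276.77])) collar (array([262.56, 185.65]), array([291.26, 205.5 ])) rim (array([266.06, 151.5 ]), array([294.77, 169.45]))
```

```bash
python3 - <<'E'
from m import *
from scipy.optimize import least_squares
a=cv2.imread("pics/scene3.png"); b=cv2.imread("pics/side3.png")
def pts(img,n,rows,x0,x1,fn,L=True,Rr=True):
    o=[]
    for r in rows:
        l,e=edges(img,r,x0,x1,fn)
        if L:o.append((n,l,r))
        if Rr:o.append((n,e,r))
    return o
col=pts(a,"scene",range(176,181),222,258,dark)+pts(b,"side",range(191,197),258,297,dark)
rim=pts(a,"scene",range(145,148),222,258,blue)+pts(b,"side",range(164,170),268,300,blue,L=False)+pts(b,"side",(168,169),268,300,blue,Rr=False)
def fit(pt,p0,r=None):
    def F(p):
        rr=r or p[3]
        return [(np.hypot(*(onplane(n,(u,v),p[2])[:2]-p[:2]))-rr)*1e3 for n,u,v in pt]
    s=least_squares(F,p0 if r is None else p0[:3],x_scale=.01,loss="soft_l1"); return s.x.round(4),np.round(F(s.x),1)
for r in(None,.0255): print("collar",*fit(col,[.431,.404,.184,.026],r))
for r in(None,.0235): print("rim",*fit(rim,[.4303,.4019,.262,.024],r))
print(state()["position"])
E
```

```text
Traceback (most recent call last):
  File "h.py", line 12, in onplane
    M=P(n); A=np.c_[M[:,:2],-np.r_[uv,1.]]; return np.r_[np.linalg.solve(A,-(M[:,2]*z+M[:,3]))[:2],z]
  File "h.py", line 5, in P
    p=camera_params(n); R,t=np.array(p["R"]),np.array(p["t"])
ValueError: time passes only in moves, steps and waits
```

```bash
sed -i 's/^def P(n):/import functools\n@functools.cache\ndef P(n):/' h.py; cat > fit.py <<'E'
from m import *
from scipy.optimize import least_squares
def pts(img,n,rows,x0,x1,fn,L=True,Rr=True):
    o=[]
    for r in rows:
        l,e=edges(img,r,x0,x1,fn)
        if L:o.append((n,l,r))
        if Rr:o.append((n,e,r))
    return o
def fit(pt,p0,r=None):
    def F(p):
        rr=r or p[3]
        return [(np.hypot(*(onplane(n,(u,v),p[2])[:2]-p[:2]))-rr)*1e3 for n,u,v in pt]
    s=least_squares(F,p0 if r is None else p0[:3],x_scale=.01,loss="soft_l1"); return s.x.round(4),np.round(F(s.x),1)
E
python3 - <<'E'
from fit import *
a=cv2.imread("pics/scene3.png"); b=cv2.imread("pics/side3.png")
col=pts(a,"scene",range(176,181),222,258,dark)+pts(b,"side",range(191,197),258,297,dark)
rim=pts(a,"scene",range(145,148),222,258,blue)+pts(b,"side",range(164,170),268,300,blue,L=False)+pts(b,"side",(168,169),268,300,blue,Rr=False)
for r in(None,.0255): print("collar",*fit(col,[.431,.404,.184,.026],r))
for r in(None,.0235): print("rim",*fit(rim,[.4303,.4019,.262,.024],r))
print(state()["position"])
E
```

```text
collar [0.4321 0.404  0.1836 0.0251] [ 0.5  0.7  0.2  0.3 -0.3 -0.  -0.3 -0.1  0.2  0.3 -0.7 -0.1 -0.6 -0.8
 -0.6 -0.7  0.2  0.2  0.4  0.3  0.8  0.1]
collar [0.4321 0.404  0.1831] [ 0.7  0.9  0.2  0.3 -0.4 -0.2 -0.7 -0.4 -0.3 -0.2 -0.9 -0.2 -0.8 -1.
 -0.9 -0.9 -0.2 -0.1 -0.  -0.1  0.3 -0.4]
rim [0.4268 0.4066 0.2645 0.0213] [-0.7  0.7 -1.1  0.  -3.3 -1.3  0.1 -0.4 -0.3  0.3  0.1  0.9  2.4  3.1]
rim [0.4278 0.4067 0.2665] [-2.5 -0.2 -1.7  0.2 -2.5  0.  -0.5 -0.7 -0.3  0.5  0.5  1.5  1.9  2.8]
[0.43034045 0.4021328  0.28830392]
```

```bash
python3 - <<'E'
from fit import *
b=cv2.imread("pics/side2.png"); a=cv2.imread("pics/scene2.png")
print([(r,*np.round(edges(b,r,258,280,blue),1)) for r in range(158,171)])
print([(r,*np.round(edges(a,r,236,262,blue),1)) for r in range(132,150)])
t=np.linspace(0,2*np.pi,400)
for n in("scene","side"):
    q=np.array([proj(n,(.4297+.024*np.cos(x),.4042+.024*np.sin(x),.2608)) for x in t]);print(n,q.min(0),q.max(0))
E
```

```text
[(158, np.float64(273.4), np.float64(279.0)), (159, np.float64(273.3), np.float64(279.0)), (160, np.float64(266.8), np.float64(279.0)), (161, np.float64(266.4), np.float64(279.0)), (162, np.float64(266.8), np.float64(279.0)), (163, np.float64(266.9), np.float64(279.0)), (164, np.float64(267.4), np.float64(279.0)), (165, np.float64(267.7), np.float64(279.0)), (166, np.float64(268.8), np.float64(279.0)), (167, np.float64(269.7), np.float64(279.0)), (168, np.float64(271.2), np.float64(279.0)), (169, np.float64(273.1), np.float64(279.0)), (170, np.float64(276.2), np.float64(279.0))]
[(132, np.float64(236.0), np.float64(257.0)), (133, np.float64(236.0), np.float64(256.0)), (134, np.float64(236.0), np.float64(255.0)), (135, np.float64(236.0), np.float64(254.6)), (136, np.float64(236.0), np.float64(254.2)), (137, np.float64(236.0), np.float64(252.2)), (138, np.float64(236.0), np.float64(251.4)), (139, np.float64(236.0), np.float64(250.8)), (140, np.float64(236.0), np.float64(250.5)), (141, np.float64(236.0), np.float64(250.6)), (142, np.float64(236.0), np.float64(250.6)), (143, np.float64(236.0), np.float64(250.4)), (144, np.float64(236.0), np.float64(250.3)), (145, np.float64(243.2), np.float64(250.2)), (146, np.float64(236.0), np.float64(250.3)), (147, np.float64(236.0), np.float64(250.2)), (148, np.float64(236.0), np.float64(247.9)), (149, np.int64(236), np.int64(261))]
scene [226.83776228 140.71815177] [251.20912988 150.86792091]
side [265.62872594 152.85657184] [294.37652487 170.90556371]
```

The collar fits at (0.432, 0.404), z 0.1835, and the head axis at about (0.4306, 0.4042). I'll shift by +1.7 mm in x, then lower towards the ball.

Call:
drive_tool:
  increments:
    - {"delta_pos": [0.07, -0.02, -0.4], "angular": [0, 0, 0]}
    - {"delta_pos": [0, 0, -0.6], "angular": [0, 0, 0]}
    - {"delta_pos": [0, 0, -0.4], "angular": [0, 0, 0]}
    - {"delta_pos": [0, 0, 0], "angular": [0, 0, 0]}
    - {"delta_pos": [0, 0, 0], "angular": [0, 0, 0]}
    - {"delta_pos": [0, 0, 0], "angular": [0, 0, 0]}

```text
clock: 9.53
position: [0.4322, 0.4021, 0.254]
tool_rot: [-3.141, 0.001, -2.286]
contact_force: [-0.9, 0.1, -3.2]
opening: 0.576
grasp_force: 63.2
```

Call:
drive_tool:
  increments:
    - {"delta_pos": [0, 0, -0.08], "angular": [0, 0, 0]}
    - {"delta_pos": [0, 0, -0.08], "angular": [0, 0, 0]}
    - {"delta_pos": [0, 0, 0], "angular": [0, 0, 0]}
    - {"delta_pos": [0, 0, 0], "angular": [0, 0, 0]}

```text
clock: 9.87
position: [0.432, 0.4021, 0.2493]
tool_rot: [-3.142, 0.0, -2.285]
contact_force: [0.0, -0.1, -3.8]
opening: 0.577
grasp_force: 63.2
```

Call:
drive_tool:
  increments:
    - {"delta_pos": [0, 0, -0.06], "angular": [0, 0, 0]}
    - {"delta_pos": [0, 0, 0], "angular": [0, 0, 0]}
    - {"delta_pos": [0, 0, 0], "angular": [0, 0, 0]}

```text
clock: 10.12
position: [0.432, 0.402, 0.2477]
tool_rot: [3.142, -0.0, -2.285]
contact_force: [-0.5, 0.7, -3.7]
opening: 0.572
grasp_force: 63.2
```

Call:
drive_tool:
  increments:
    - {"delta_pos": [0, 0, -0.06], "angular": [0, 0, 0]}
    - {"delta_pos": [0, 0, 0], "angular": [0, 0, 0]}
    - {"delta_pos": [0, 0, 0], "angular": [0, 0, 0]}

```text
clock: 10.37
position: [0.432, 0.4021, 0.2462]
tool_rot: [3.142, -0.0, -2.285]
contact_force: [0.5, -0.3, -2.3]
opening: 0.577
grasp_force: 63.2
```

Call:
drive_tool:
  increments:
    - {"delta_pos": [0, 0, -0.06], "angular": [0, 0, 0]}
    - {"delta_pos": [0, 0, 0], "angular": [0, 0, 0]}
    - {"delta_pos": [0, 0, 0], "angular": [0, 0, 0]}

```text
clock: 10.62
position: [0.432, 0.402, 0.2447]
tool_rot: [3.142, -0.0, -2.285]
contact_force: [0.6, -0.2, -2.6]
opening: 0.574
grasp_force: 63.2
```

Call:
drive_tool:
  increments:
    - {"delta_pos": [0, 0, -0.06], "angular": [0, 0, 0]}
    - {"delta_pos": [0, 0, 0], "angular": [0, 0, 0]}
    - {"delta_pos": [0, 0, 0], "angular": [0, 0, 0]}

```text
clock: 10.87
position: [0.432, 0.4021, 0.2432]
tool_rot: [3.142, -0.0, -2.285]
contact_force: [0.7, 0.2, -3.6]
opening: 0.575
grasp_force: 63.2
```

Call:
drive_tool:
  increments:
    - {"delta_pos": [0, 0, -0.06], "angular": [0, 0, 0]}
    - {"delta_pos": [0, 0, 0], "angular": [0, 0, 0]}
    - {"delta_pos": [0, 0, 0], "angular": [0, 0, 0]}

```text
clock: 11.12
position: [0.432, 0.402, 0.2417]
tool_rot: [3.142, -0.0, -2.285]
contact_force: [-0.5, -0.1, -3.5]
opening: 0.576
grasp_force: 63.2
```

Call:
drive_tool:
  increments:
    - {"delta_pos": [0, 0, -0.06], "angular": [0, 0, 0]}
    - {"delta_pos": [0, 0, 0], "angular": [0, 0, 0]}
    - {"delta_pos": [0, 0, 0], "angular": [0, 0, 0]}

```text
clock: 11.37
position: [0.432, 0.402, 0.2402]
tool_rot: [3.142, -0.0, -2.285]
contact_force: [-0.5, -1.6, -3.6]
opening: 0.576
grasp_force: 63.2
```

Call:
drive_tool:
  increments:
    - {"delta_pos": [0, 0, -0.06], "angular": [0, 0, 0]}
    - {"delta_pos": [0, 0, 0], "angular": [0, 0, 0]}
    - {"delta_pos": [0, 0, 0], "angular": [0, 0, 0]}

```text
clock: 11.62
position: [0.432, 0.402, 0.2387]
tool_rot: [3.142, -0.0, -2.285]
contact_force: [-0.0, -0.6, -3.1]
opening: 0.575
grasp_force: 63.2
```

Call:
drive_tool:
  increments:
    - {"delta_pos": [0, 0, -0.06], "angular": [0, 0, 0]}
    - {"delta_pos": [0, 0, 0], "angular": [0, 0, 0]}
    - {"delta_pos": [0, 0, 0], "angular": [0, 0, 0]}

```text
clock: 11.87
position: [0.432, 0.402, 0.2372]
tool_rot: [3.142, -0.0, -2.285]
contact_force: [0.1, 0.6, -2.9]
opening: 0.574
grasp_force: 63.2
```

Call:
drive_tool:
  increments:
    - {"delta_pos": [0, 0, -0.06], "angular": [0, 0, 0]}
    - {"delta_pos": [0, 0, 0], "angular": [0, 0, 0]}
    - {"delta_pos": [0, 0, 0], "angular": [0, 0, 0]}

```text
clock: 12.12
position: [0.432, 0.402, 0.2357]
tool_rot: [3.142, -0.0, -2.285]
contact_force: [-0.2, -0.5, -2.7]
opening: 0.575
grasp_force: 63.2
```

Call:
drive_tool:
  increments:
    - {"delta_pos": [0, 0, -0.06], "angular": [0, 0, 0]}
    - {"delta_pos": [0, 0, 0], "angular": [0, 0, 0]}
    - {"delta_pos": [0, 0, 0], "angular": [0, 0, 0]}

```text
clock: 12.37
position: [0.432, 0.402, 0.2342]
tool_rot: [3.142, -0.0, -2.285]
contact_force: [-0.5, -0.9, -3.1]
opening: 0.579
grasp_force: 63.2
```

Call:
drive_tool:
  increments:
    - {"delta_pos": [0, 0, -0.06], "angular": [0, 0, 0]}
    - {"delta_pos": [0, 0, 0], "angular": [0, 0, 0]}
    - {"delta_pos": [0, 0, 0], "angular": [0, 0, 0]}

```text
clock: 12.62
position: [0.432, 0.402, 0.2327]
tool_rot: [3.142, -0.0, -2.285]
contact_force: [0.4, -0.9, -3.4]
opening: 0.573
grasp_force: 63.2
```

Call:
drive_tool:
  increments:
    - {"delta_pos": [0, 0, -0.06], "angular": [0, 0, 0]}
    - {"delta_pos": [0, 0, -0.06], "angular": [0, 0, 0]}
    - {"delta_pos": [0, 0, 0], "angular": [0, 0, 0]}
    - {"delta_pos": [0, 0, 0], "angular": [0, 0, 0]}

```text
clock: 12.95
position: [0.432, 0.402, 0.2297]
tool_rot: [3.142, -0.0, -2.285]
contact_force: [-0.5, 0.4, -3.8]
opening: 0.573
grasp_force: 63.2
```

Call:
drive_tool:
  increments:
    - {"delta_pos": [0, 0, -0.06], "angular": [0, 0, 0]}
    - {"delta_pos": [0, 0, 0], "angular": [0, 0, 0]}
    - {"delta_pos": [0, 0, 0], "angular": [0, 0, 0]}

```text
clock: 13.2
position: [0.432, 0.402, 0.2282]
tool_rot: [-3.142, -0.0, -2.285]
contact_force: [0.6, -0.1, -3.3]
opening: 0.568
grasp_force: 63.2
```

Call:
drive_tool:
  increments:
    - {"delta_pos": [0, 0, -0.04], "angular": [0, 0, 0]}
    - {"delta_pos": [0, 0, 0], "angular": [0, 0, 0]}
    - {"delta_pos": [0, 0, 0], "angular": [0, 0, 0]}

```text
clock: 13.45
position: [0.4321, 0.402, 0.2273]
tool_rot: [-3.141, 0.0, -2.285]
contact_force: [0.3, -0.3, -3.3]
opening: 0.576
grasp_force: 63.2
```

Call:
drive_tool:
  increments:
    - {"delta_pos": [0, 0, -0.06], "angular": [0, 0, 0]}
    - {"delta_pos": [0, 0, 0], "angular": [0, 0, 0]}
    - {"delta_pos": [0, 0, 0], "angular": [0, 0, 0]}

```text
clock: 13.7
position: [0.4324, 0.4019, 0.2258]
tool_rot: [-3.141, 0.0, -2.285]
contact_force: [3.3, -2.0, -2.7]
opening: 0.577
grasp_force: 63.5
```

Call:
drive_tool:
  increments:
    - {"delta_pos": [0, 0, -0.04], "angular": [0, 0, 0]}
    - {"delta_pos": [0, 0, 0], "angular": [0, 0, 0]}
    - {"delta_pos": [0, 0, 0], "angular": [0, 0, 0]}

```text
clock: 13.95
position: [0.4323, 0.4021, 0.2248]
tool_rot: [-3.141, 0.0, -2.285]
contact_force: [2.7, -0.7, -1.0]
opening: 0.568
grasp_force: 63.5
```

Call:
drive_tool:
  increments:
    - {"delta_pos": [0, 0, -0.04], "angular": [0, 0, 0]}
    - {"delta_pos": [0, 0, 0], "angular": [0, 0, 0]}
    - {"delta_pos": [0, 0, 0], "angular": [0, 0, 0]}

```text
clock: 14.2
position: [0.4322, 0.4022, 0.2237]
tool_rot: [3.142, 0.0, -2.285]
contact_force: [3.9, -1.4, -1.4]
opening: 0.578
grasp_force: 63.7
```

Call:
drive_tool:
  increments:
    - {"delta_pos": [0.02, -0.01, -0.04], "angular": [0, 0, 0]}
    - {"delta_pos": [0, 0, 0], "angular": [0, 0, 0]}
    - {"delta_pos": [0, 0, 0], "angular": [0, 0, 0]}

```text
clock: 14.45
position: [0.4324, 0.4019, 0.2227]
tool_rot: [3.141, -0.0, -2.285]
contact_force: [1.4, -0.9, -0.5]
opening: 0.572
grasp_force: 63.8
```

Call:
drive_tool:
  increments:
    - {"delta_pos": [0.02, -0.01, -0.04], "angular": [0, 0, 0]}
    - {"delta_pos": [0, 0, 0], "angular": [0, 0, 0]}
    - {"delta_pos": [0, 0, 0], "angular": [0, 0, 0]}

```text
clock: 14.7
position: [0.4328, 0.4016, 0.2215]
tool_rot: [3.141, -0.001, -2.285]
contact_force: [1.2, 1.6, -3.1]
opening: 0.575
grasp_force: 63.5
```

Call:
drive_tool:
  increments:
    - {"delta_pos": [0, 0, -0.04], "angular": [0, 0, 0]}
    - {"delta_pos": [0, 0, 0], "angular": [0, 0, 0]}
    - {"delta_pos": [0, 0, 0], "angular": [0, 0, 0]}

```text
clock: 14.95
position: [0.4329, 0.4016, 0.2204]
tool_rot: [3.141, -0.001, -2.285]
contact_force: [0.2, 0.6, -2.0]
opening: 0.574
grasp_force: 63.5
```

Call:
drive_tool:
  increments:
    - {"delta_pos": [0, 0, -0.04], "angular": [0, 0, 0]}
    - {"delta_pos": [0, 0, 0], "angular": [0, 0, 0]}
    - {"delta_pos": [0, 0, 0], "angular": [0, 0, 0]}

```text
clock: 15.2
position: [0.4329, 0.4016, 0.2194]
tool_rot: [3.141, -0.0, -2.285]
contact_force: [1.1, 1.8, -6.9]
opening: 0.579
grasp_force: 63.2
```

Call:
drive_tool:
  increments:
    - {"delta_pos": [0, 0, -0.04], "angular": [0, 0, 0]}
    - {"delta_pos": [0, 0, 0], "angular": [0, 0, 0]}
    - {"delta_pos": [0, 0, 0], "angular": [0, 0, 0]}

```text
clock: 15.45
position: [0.433, 0.4015, 0.2186]
tool_rot: [3.141, -0.0, -2.285]
contact_force: [-0.2, 2.4, -5.2]
opening: 0.577
grasp_force: 63.2
```

Call:
drive_tool:
  increments:
    - {"delta_pos": [0, -0.02, -0.06], "angular": [0, 0, 0]}
    - {"delta_pos": [0, 0, 0], "angular": [0, 0, 0]}
    - {"delta_pos": [0, 0, 0], "angular": [0, 0, 0]}

```text
clock: 15.7
position: [0.4328, 0.401, 0.2169]
tool_rot: [3.141, -0.001, -2.285]
contact_force: [-1.1, 2.6, -7.0]
opening: 0.572
grasp_force: 63.8
```

Call:
drive_tool:
  increments:
    - {"delta_pos": [0, 0, -0.06], "angular": [0, 0, 0]}
    - {"delta_pos": [0, 0, 0], "angular": [0, 0, 0]}
    - {"delta_pos": [0, 0, 0], "angular": [0, 0, 0]}

```text
clock: 15.95
position: [0.4328, 0.4009, 0.2153]
tool_rot: [3.141, -0.001, -2.285]
contact_force: [-0.2, 2.4, -9.3]
opening: 0.574
grasp_force: 63.9
```

Call:
drive_tool:
  increments:
    - {"delta_pos": [0, 0, -0.06], "angular": [0, 0, 0]}
    - {"delta_pos": [0, 0, 0], "angular": [0, 0, 0]}
    - {"delta_pos": [0, 0, 0], "angular": [0, 0, 0]}

```text
clock: 16.2
position: [0.4329, 0.401, 0.2139]
tool_rot: [3.141, -0.001, -2.285]
contact_force: [-1.5, 2.0, -10.2]
opening: 0.578
grasp_force: 64.2
```

Call:
drive_tool:
  increments:
    - {"delta_pos": [-0.01, 0.03, -0.06], "angular": [0, 0, 0]}
    - {"delta_pos": [0, 0, 0], "angular": [0, 0, 0]}
    - {"delta_pos": [0, 0, 0], "angular": [0, 0, 0]}

```text
clock: 16.45
position: [0.4329, 0.4018, 0.2125]
tool_rot: [-3.141, -0.0, -2.285]
contact_force: [1.4, 2.1, -11.5]
opening: 0.573
grasp_force: 64.0
```

Call:
drive_tool:
  increments:
    - {"delta_pos": [0, 0, -0.04], "angular": [0, 0, 0]}
    - {"delta_pos": [0, 0, 0], "angular": [0, 0, 0]}
    - {"delta_pos": [0, 0, 0], "angular": [0, 0, 0]}

```text
clock: 16.7
position: [0.4328, 0.4017, 0.2117]
tool_rot: [-3.142, -0.0, -2.285]
contact_force: [0.6, 1.5, -10.4]
opening: 0.573
grasp_force: 64.2
```

Call:
drive_tool:
  increments:
    - {"delta_pos": [0, 0, -0.04], "angular": [0, 0, 0]}
    - {"delta_pos": [0, 0, 0], "angular": [0, 0, 0]}
    - {"delta_pos": [0, 0, 0], "angular": [0, 0, 0]}

```text
clock: 16.95
position: [0.4328, 0.4018, 0.2107]
tool_rot: [-3.142, -0.0, -2.285]
contact_force: [1.1, 0.6, -8.8]
opening: 0.573
grasp_force: 64.3
```

Call:
drive_tool:
  increments:
    - {"delta_pos": [0, 0, -0.03], "angular": [0, 0, 0]}
    - {"delta_pos": [0, 0, 0], "angular": [0, 0, 0]}
    - {"delta_pos": [0, 0, 0], "angular": [0, 0, 0]}

```text
clock: 17.2
position: [0.4328, 0.4018, 0.2102]
tool_rot: [-3.142, 0.0, -2.285]
contact_force: [-0.1, -0.4, -5.2]
opening: 0.575
grasp_force: 64.6
```

Call:
drive_tool:
  increments:
    - {"delta_pos": [0, 0, -0.03], "angular": [0, 0, 0]}
    - {"delta_pos": [0, 0, 0], "angular": [0, 0, 0]}
    - {"delta_pos": [0, 0, 0], "angular": [0, 0, 0]}

```text
clock: 17.45
position: [0.4329, 0.4019, 0.2099]
tool_rot: [-3.141, 0.001, -2.285]
contact_force: [-1.0, -0.7, 4.3]
opening: 0.573
grasp_force: 65.9
```

Fz went from about -11 N (snap pull plus weight) to +4 N at z = 0.210, so the head is home on the collar. Letting go.

Call:
drive_tool:
  increments:
    - {"delta_pos": [0, 0, 0], "angular": [0, 0, 0]}
    - {"delta_pos": [0, 0, 0], "angular": [0, 0, 0]}
    - {"delta_pos": [0, 0, 0], "angular": [0, 0, 0]}
    - {"delta_pos": [0, 0, 0], "angular": [0, 0, 0]}
    - {"delta_pos": [0, 0, 0], "angular": [0, 0, 0]}
    - {"delta_pos": [0, 0, 0], "angular": [0, 0, 0]}
    - {"delta_pos": [0, 0, 0], "angular": [0, 0, 0]}
    - {"delta_pos": [0, 0, 0], "angular": [0, 0, 0]}
    - {"delta_pos": [0, 0, 0], "angular": [0, 0, 0]}
    - {"delta_pos": [0, 0, 0], "angular": [0, 0, 0]}
  gripper: 1

```text
clock: 18.28
position: [0.4328, 0.4018, 0.2093]
tool_rot: [-3.142, -0.0, -2.285]
contact_force: [-0.3, 0.0, 0.2]
opening: 1.003
grasp_force: 0.0
```

Call:
drive_tool:
  increments:
    - {"delta_pos": [0, 0, 0.3], "angular": [0, 0, 0]}
    - {"delta_pos": [0, 0, 0.6], "angular": [0, 0, 0]}
    - {"delta_pos": [0, 0, 0.8], "angular": [0, 0, 0]}
    - {"delta_pos": [0, 0, 0.8], "angular": [0, 0, 0]}
    - {"delta_pos": [0, 0, 0.8], "angular": [0, 0, 0]}
    - {"delta_pos": [0, 0, 0.7], "angular": [0, 0, 0]}
    - {"delta_pos": [0, 0, 0], "angular": [0, 0, 0]}
    - {"delta_pos": [0, 0, 0], "angular": [0, 0, 0]}

```text
clock: 18.95
position: [0.4331, 0.402, 0.3101]
tool_rot: [-3.141, 0.002, -2.285]
contact_force: [-1.0, 0.7, -0.6]
opening: 1.0
grasp_force: 0.0
```

```bash
python3 - <<'E'
from h import *
st=state(); print(st["position"],st["tool_rot"],st["contact_force"].round(2),st["opening"])
T=wpose(st); np.save("T4.npy",T); w=grab_frame("wrist")[:,:,::-1]; cv2.imwrite("pics/w4.png",w)
im=[]
for n,x,y in [("scene",199,100),("side",237,115)]:
    f=grab_frame(n)[:,:,::-1]; cv2.imwrite(f"pics/{n}4.png",f)
    im.append(cv2.resize(f[y:y+110,x:x+80],None,fx=3,fy=3,interpolation=cv2.INTER_CUBIC))
im.append(cv2.resize(w[:,136:376],None,fx=330/384,fy=330/384)); cv2.imwrite("pics/mix4.png",np.hstack(im))
E
```

```text
[0.43311958 0.4020266  0.31014965] [-3.14112335e+00  1.75091297e-03 -2.28497498e+00] [-1.01  0.69 -0.63] 1.0000660258362495
```

View pics/mix4.png

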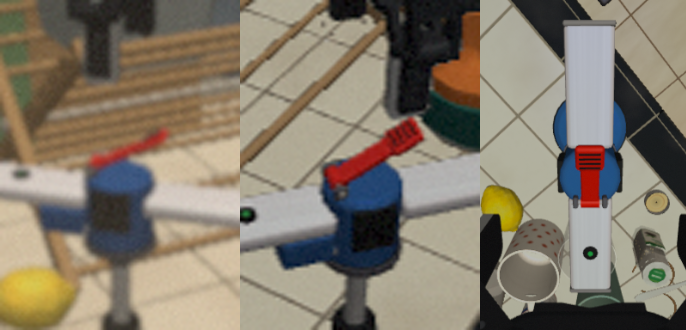

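The head sits level on the stand with the lever up. In the mixed picture the lever ribs are at wrist crop (590,159), which is full pixel (264,185). I'll locate the thumb pad.

```bash
python3 - <<'E'
from h import *
T=np.load("T4.npy"); print(wplane(T,(264,185),.263)); R=Ro.from_euler('z',.8566).as_matrix()
for c in [(.4329,.4018,.184),(.4321,.404,.184)]:
    for p in [(-.023,0,.079),(-.029,0,.057),(0,0,.05),(-.111,0,.039),(.111,0,.039)]: print(p,(R@p+c).round(4),wproj(T,R@p+c).round(1))
from m import edges
a=cv2.imread("pics/side4.png")
hsv=cv2.cvtColor(a,cv2.COLOR_BGR2HSV); 
for n in("scene","side"):
    h=cv2.cvtColor(cv2.imread(f"pics/{n}4.png"),cv2.COLOR_BGR2HSV); m=((h[...,0]<8)|(h[...,0]>172))&(h[...,1]>150)&(h[...,2]>70)
    l,lab,s,c=cv2.connectedComponentsWithStats(m.astype(np.uint8)); print(n,[(s[i].tolist(),c[i].round(1)) for i in range(1,l) if s[i][4]>25 and 200<c[i][0]<310 and 100<c[i][1]<200])
    print(n,"pad",[proj(n,R@np.array(p)+(.4325,.403,.184)).round(1) for p in [(-.023,0,.079),(.017,0,.053)]])
E
```

```text
[0.41797373 0.38470532 0.263     ]
(-0.023, 0, 0.079) [0.4178 0.3844 0.263 ] [263.8 184.5]
(-0.029, 0, 0.057) [0.4139 0.3799 0.241 ] [263.8 165.2]
(0, 0, 0.05) [0.4329 0.4018 0.234 ] [263.8 207.4]
(-0.111, 0, 0.039) [0.3602 0.3179 0.223 ] [263.8  20.1]
(0.111, 0, 0.039) [0.5056 0.4857 0.223 ] [263.9 341.1]
(-0.023, 0, 0.079) [0.417  0.3866 0.263 ] [267.6 186.5]
(-0.029, 0, 0.057) [0.4131 0.3821 0.241 ] [267.3 167.1]
(0, 0, 0.05) [0.4321 0.404  0.234 ] [267.  209.1]
(-0.111, 0, 0.039) [0.3594 0.3201 0.223 ] [267.3  22.3]
(0.111, 0, 0.039) [0.5048 0.4879 0.223 ] [266.6 342.3]
scene [([229, 143, 26, 12, 83], array([242. , 149.2]))]
scene pad [array([250.3, 145.3]), array([230.9, 154.9])]
side [([265, 154, 33, 24, 240], array([281.8, 165.8]))]
side pad [array([291.8, 157.3]), array([268.7, 173.3])]
```

The wrist view agrees with the model to 0.5 px: head axis (0.4329, 0.4018), lever pad about (0.418, 0.3845, 0.263). Closing the fingers and moving above the pad.

Call:
drive_tool:
  increments:
    - {"delta_pos": [-0.37, -0.43, 0], "angular": [0, 0, 0]}
    - {"delta_pos": [-0.37, -0.43, 0], "angular": [0, 0, 0]}
    - {"delta_pos": [0, 0, 0], "angular": [0, 0, 0]}
    - {"delta_pos": [0, 0, 0], "angular": [0, 0, 0]}
    - {"delta_pos": [0, 0, 0], "angular": [0, 0, 0]}
    - {"delta_pos": [0, 0, 0], "angular": [0, 0, 0]}
    - {"delta_pos": [0, 0, 0], "angular": [0, 0, 0]}
    - {"delta_pos": [0, 0, 0], "angular": [0, 0, 0]}
    - {"delta_pos": [0, 0, 0], "angular": [0, 0, 0]}
    - {"delta_pos": [0, 0, 0], "angular": [0, 0, 0]}
  gripper: 0

```text
clock: 19.93
position: [0.4144, 0.3804, 0.3092]
tool_rot: [-3.142, -0.0, -2.285]
contact_force: [0.1, 0.1, 0.5]
opening: 0.003
grasp_force: 0.0
```

Call:
drive_tool:
  increments:
    - {"delta_pos": [0, 0, -0.5], "angular": [0, 0, 0]}
    - {"delta_pos": [0, 0, -0.5], "angular": [0, 0, 0]}
    - {"delta_pos": [0, 0, -0.3], "angular": [0, 0, 0]}
    - {"delta_pos": [0, 0, 0], "angular": [0, 0, 0]}
    - {"delta_pos": [0, 0, 0], "angular": [0, 0, 0]}

```text
clock: 20.35
position: [0.4142, 0.3803, 0.2769]
tool_rot: [3.141, -0.0, -2.285]
contact_force: [0.4, -0.6, 0.4]
opening: 0.002
grasp_force: 0.0
```

Call:
drive_tool:
  increments:
    - {"delta_pos": [0, 0, -0.1], "angular": [0, 0, 0]}
    - {"delta_pos": [0, 0, -0.1], "angular": [0, 0, 0]}
    - {"delta_pos": [0, 0, 0], "angular": [0, 0, 0]}

```text
clock: 20.6
position: [0.4142, 0.3802, 0.2722]
tool_rot: [-3.141, 0.0, -2.285]
contact_force: [-1.5, -3.3, 7.7]
opening: -0.004
grasp_force: 3.6
```

Call:
drive_tool:
  increments:
    - {"delta_pos": [0, 0, -0.1], "angular": [0, 0, 0]}
    - {"delta_pos": [0, 0, -0.1], "angular": [0, 0, 0]}
    - {"delta_pos": [0, 0, 0], "angular": [0, 0, 0]}

```text
clock: 20.85
position: [0.4141, 0.38, 0.2672]
tool_rot: [-3.141, 0.0, -2.285]
contact_force: [-1.4, -2.1, 5.0]
opening: -0.001
grasp_force: 2.6
```

Call:
drive_tool:
  increments:
    - {"delta_pos": [0, 0, -0.1], "angular": [0, 0, 0]}
    - {"delta_pos": [0, 0, -0.1], "angular": [0, 0, 0]}
    - {"delta_pos": [0, 0, 0], "angular": [0, 0, 0]}

```text
clock: 21.1
position: [0.414, 0.3799, 0.2621]
tool_rot: [-3.141, -0.0, -2.285]
contact_force: [-3.4, -3.8, 5.8]
opening: -0.001
grasp_force: 2.9
```

The lever is yielding at 5 to 8 N. Continuing.

Call:
drive_tool:
  increments:
    - {"delta_pos": [0, 0, -0.1], "angular": [0, 0, 0]}
    - {"delta_pos": [0, 0, -0.1], "angular": [0, 0, 0]}
    - {"delta_pos": [0, 0, 0], "angular": [0, 0, 0]}

```text
clock: 21.35
position: [0.4141, 0.38, 0.257]
tool_rot: [-3.141, -0.0, -2.285]
contact_force: [-1.6, -3.0, 4.8]
opening: -0.001
grasp_force: 2.5
```

Call:
drive_tool:
  increments:
    - {"delta_pos": [0, 0, -0.08], "angular": [0, 0, 0]}
    - {"delta_pos": [0, 0, -0.08], "angular": [0, 0, 0]}
    - {"delta_pos": [0, 0, 0], "angular": [0, 0, 0]}

```text
clock: 21.6
position: [0.4141, 0.38, 0.2531]
tool_rot: [-3.141, -0.0, -2.285]
contact_force: [-3.2, -3.2, 5.1]
opening: -0.001
grasp_force: 2.4
```

Call:
drive_tool:
  increments:
    - {"delta_pos": [0, 0, -0.06], "angular": [0, 0, 0]}
    - {"delta_pos": [0, 0, 0], "angular": [0, 0, 0]}
    - {"delta_pos": [0, 0, 0], "angular": [0, 0, 0]}

```text
clock: 21.85
position: [0.4142, 0.3801, 0.2517]
tool_rot: [-3.141, 0.0, -2.285]
contact_force: [-2.4, -2.9, 4.2]
opening: -0.004
grasp_force: 2.2
```

Call:
drive_tool:
  increments:
    - {"delta_pos": [0, 0, -0.05], "angular": [0, 0, 0]}
    - {"delta_pos": [0, 0, 0], "angular": [0, 0, 0]}
    - {"delta_pos": [0, 0, 0], "angular": [0, 0, 0]}

```text
clock: 22.1
position: [0.4143, 0.3802, 0.2503]
tool_rot: [-3.141, 0.0, -2.285]
contact_force: [-1.9, -2.0, 4.1]
opening: 0.001
grasp_force: 2.4
```

Call:
drive_tool:
  increments:
    - {"delta_pos": [0, 0, -0.04], "angular": [0, 0, 0]}
    - {"delta_pos": [0, 0, 0], "angular": [0, 0, 0]}
    - {"delta_pos": [0, 0, 0], "angular": [0, 0, 0]}

```text
clock: 22.35
position: [0.4143, 0.3803, 0.2492]
tool_rot: [-3.141, 0.0, -2.285]
contact_force: [-2.3, -3.5, 4.4]
opening: -0.005
grasp_force: 2.3
```

Call:
drive_tool:
  increments:
    - {"delta_pos": [0, 0, -0.03], "angular": [0, 0, 0]}
    - {"delta_pos": [0, 0, 0], "angular": [0, 0, 0]}
    - {"delta_pos": [0, 0, 0], "angular": [0, 0, 0]}

```text
clock: 22.6
position: [0.4143, 0.3802, 0.2484]
tool_rot: [-3.141, -0.0, -2.285]
contact_force: [-1.3, -2.8, 5.1]
opening: -0.001
grasp_force: 2.4
```

Call:
drive_tool:
  increments:
    - {"delta_pos": [0, 0, -0.03], "angular": [0, 0, 0]}
    - {"delta_pos": [0, 0, 0], "angular": [0, 0, 0]}
    - {"delta_pos": [0, 0, 0], "angular": [0, 0, 0]}

```text
clock: 22.85
position: [0.4143, 0.3803, 0.2478]
tool_rot: [-3.141, 0.0, -2.285]
contact_force: [-3.8, -3.9, 7.3]
opening: 0.002
grasp_force: 3.4
```

Call:
drive_tool:
  increments:
    - {"delta_pos": [0, 0, -0.03], "angular": [0, 0, 0]}
    - {"delta_pos": [0, 0, 0], "angular": [0, 0, 0]}
    - {"delta_pos": [0, 0, 0], "angular": [0, 0, 0]}

```text
clock: 23.1
position: [0.4144, 0.3803, 0.2472]
tool_rot: [-3.141, 0.0, -2.285]
contact_force: [-3.2, -3.9, 8.7]
opening: -0.001
grasp_force: 4.7
```

Call:
drive_tool:
  increments:
    - {"delta_pos": [0, 0, -0.03], "angular": [0, 0, 0]}
    - {"delta_pos": [0, 0, 0], "angular": [0, 0, 0]}
    - {"delta_pos": [0, 0, 0], "angular": [0, 0, 0]}

```text
clock: 23.35
position: [0.4143, 0.3803, 0.2468]
tool_rot: [-3.141, 0.001, -2.285]
contact_force: [-3.5, -4.5, 12.2]
opening: 0.0
grasp_force: 5.9
```

Call:
drive_tool:
  increments:
    - {"delta_pos": [0, 0, -0.03], "angular": [0, 0, 0]}
    - {"delta_pos": [0, 0, 0], "angular": [0, 0, 0]}
    - {"delta_pos": [0, 0, 0], "angular": [0, 0, 0]}

```text
clock: 23.6
position: [0.4144, 0.3803, 0.2462]
tool_rot: [-3.141, 0.001, -2.285]
contact_force: [-4.6, -5.2, 14.8]
opening: 0.0
grasp_force: 7.2
```

Force is climbing steadily to 15 N against the stop. Backing off to check.

Call:
drive_tool:
  increments:
    - {"delta_pos": [0, 0, 0.2], "angular": [0, 0, 0]}
    - {"delta_pos": [0, 0, 0.6], "angular": [0, 0, 0]}
    - {"delta_pos": [0, 0, 1], "angular": [0, 0, 0]}
    - {"delta_pos": [0, 0, 1], "angular": [0, 0, 0]}
    - {"delta_pos": [-0.3, -0.3, 1], "angular": [0, 0, 0]}
    - {"delta_pos": [-0.3, -0.3, 0.5], "angular": [0, 0, 0]}
    - {"delta_pos": [0, 0, 0], "angular": [0, 0, 0]}
    - {"delta_pos": [0, 0, 0], "angular": [0, 0, 0]}

```text
clock: 24.27
position: [0.3997, 0.3656, 0.3529]
tool_rot: [-3.141, 0.001, -2.285]
contact_force: [-0.2, 0.1, -1.0]
opening: -0.003
grasp_force: 0.0
```

```bash
python3 - <<'E'
from h import *
st=state(); print(st["position"],st["contact_force"].round(2))
T=wpose(st); w=grab_frame("wrist")[:,:,::-1]
im=[]; R=Ro.from_euler('z',.8566).as_matrix()
for n,x,y in [("scene",199,100),("side",237,115)]:
    f=grab_frame(n)[:,:,::-1]
    for a in (.5,.4,0): # lever tip end ~ pad top, rotated about hinge
        v=np.array([-.046,.004]) ; c,s=np.cos(.5-a),np.sin(.5-a); p=(.017+v[0]*c+v[1]*s*0,0,.053-v[0]*s+v[1]*c)
        print(n,a,np.round(p,3),((proj(n,R@np.array(p)+(.4325,.403,.184))-[x,y])*3).round(0))
    im.append(cv2.resize(f[y:y+110,x:x+80],None,fx=3,fy=3,interpolation=cv2.INTER_CUBIC))
im.append(cv2.resize(w[:,136:376],None,fx=330/384,fy=330/384)); cv2.imwrite("pics/mix5.png",np.hstack(im))
E
```

```text
[0.39965436 0.36561283 0.35288588] [-0.18  0.1  -1.01]
scene 0.5 [-0.029  0.     0.057] [162. 167.]
scene 0.4 [-0.029  0.     0.062] [162. 161.]
scene 0 [-0.023  0.     0.079] [154. 137.]
side 0.5 [-0.029  0.     0.057] [171. 155.]
side 0.4 [-0.029  0.     0.062] [172. 149.]
side 0 [-0.023  0.     0.079] [165. 127.]
```

View pics/mix5.png

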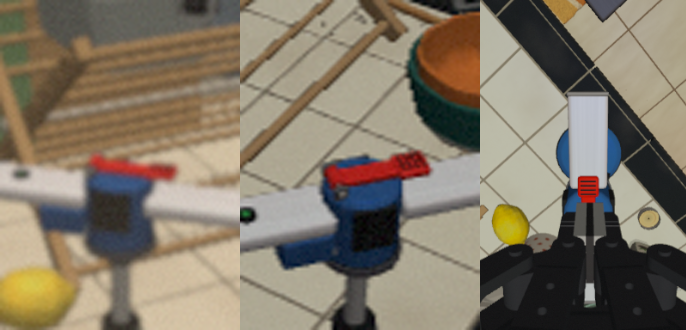

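The lever is level with the bar: its pad is at side crop (411,163) and scene (163,170), matching the fully-down prediction. The head is level on the collar and the gripper is clear. Handing in.

```bash
python3 -c "
from rig import *
print(finish_job())"
```

```text
the job is handed in; nothing more can be done
None
```

The job is handed in: the lamp head is snapped home and level on the stand, the red lever is pressed down to its stop, and the arm is clear, at 24 s on the robot's clock; the highest push I read was about 15 N, on the lever, but no verdict came back.

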